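# Shut down and lock off the extruder controls

## Robot

A 6-joint arm with a two-finger parallel gripper is mounted at the origin on the work surface. World frame = base frame: x ahead of the robot, y to its left, z up, the work surface at z = 0. Lengths are in m, angles in degrees, forces in N, time in s.
With the tool pointing down it reaches from about 0.25 to 0.725 m from the base axis. Payload 9.7 kg.
Tool frame: the origin (TCP) lies on the centre line of the jaws, within the pads' length; the fingertips stand 19 mm ahead of it and the grasp point (between the pads) is the TCP; z points along the fingers, y is the direction in which the jaws open and shut (so a half turn about z gives the same grasp; the last joint's range is limited). The gripper opens to 85 mm and grips with 20 to 120 N. Pads are 22 mm wide; open, the fingers measure 114 mm over their backs; the gripper's body (76 mm by 85 mm) begins 54 mm behind the grasp point. The pads swing forward as they close: fully open they stand 13 mm farther back than shut.
Start: joints at [-72.823, 4.979, 10.078, 95.1, 0, 90], TCP at [0.162, -0.525, 0.25] pointing down, gripper open.
Joint ranges: [-179.16, 179.16], [-48.56, 103.87], [-65.8, 70.77], [-126.05, 130.52], [-82.76, 87.17], [-180, 180]. Speed limits (degrees/s): [127.2, 127.2, 147.25, 180, 180, 180].

## Interface

Orientations are given as [roll, pitch, yaw] about the fixed x, y, z axes, in that order (R = Rz(yaw) Ry(pitch) Rx(roll)).
In Python, from workcell import bot gives the robot as it stands.
- The arm moves only by the tool servo_tool, never from a script. Its argument "motion" is a list that holds one entry, the list of rows, each a list of 6 numbers: the shift along the tool's x, y, z in mm, then the turn, a rotation vector about the tool's x, y, z in rad. A call has 1 to 5 rows; each row shifts and turns the commanded pose from where the row before left it, along the tool's axes as they then stand; what a row does not reach is not made up. A row lasts 1/10 s, in which the tool goes at most 50 mm and 8.59 degrees, less where a joint would pass 70% of its speed; a pose out of reach is approached as far as the arm can. A call is refused whole if a number of a shift passes 50 or a number of a turn 0.15, either way. A call with a gripper value outside its range is refused whole. "gripper" is the finger opening in mm, from 0 to 85.4, set as the call begins (left out, the last holds). The fingers move at their own pace and stop on an object; "newtons" is the grip in N (left out, the last holds). Time passes only in rows, so rows that do not move let the fingers close. It gives the time, the measured TCP pose, the force and the opening at its end, in the units of the state.
- bot.get_obs(): the state, without advancing time (a new reading comes with each control period).
- bot.camera(name): name is "side" or "top"; returns a dict with "color" (400x640x3 uint8, red, green, blue), "fx", "fy", "cx", "cy" (pixels), "R" (3x3) and "t" (3): a world point X has camera coordinates R X + t. Camera axes: x right, y down, z forward; pixel columns grow to the right and rows downward; lengths in m; the calibration is good to about 2 mm. A picture is of the moment at which its call begins. There is no depth.
- bot.job_done(): hands the job in, once; it reports no verdict.
Trained networks look in a picture, given as the dict that the camera call returned (one of the last four; its "shot" number tells which), for a name from the list of things; names that differ only in an ending like _2 or _b are one class to them, and where a whole thing is asked for, a point or a joint stands for the part that bears it (a point fixed in the world has none). Each returns a list of dicts, best first, with "confidence" (0 to 1); they miss things now and then, are a little off and sometimes report something else, mostly with a low value. They report only what shows in the picture. A call takes as long as a camera call. They do not tell look-alikes from the thing itself.
- bot.look_for(picture, label): "rect" ([left, top, width, height] in pixels, round what is visible of it).
The state is a dict: "time": time; "q": joint angles; "qd": joint speeds; "joint_efforts": joint torques, N m; "ee_pos": TCP position; "tcp_rot": TCP orientation; "wrist_force": force on the tool from outside, world axes, zero at the start; "torque": the same for the moment, N m; "opening": finger opening in m.
Only numpy, scipy, OpenCV 4.12 (cv2) and the standard library are available. Lean on these libraries where they do the work, as an engineer would, in place of code of your own. Each camera call takes 0.05 s, during which the arm holds its last target.

## Task

Shut the extruder down and lock it off: first turn the large heat dial anticlockwise all the way to its off stop. Then take the key from its stand, push it fully home in the key switch, turn it clockwise to its stop and leave it standing in there. The smaller fan dial must keep its setting, and the test weight, the tray and the screwdriver stay where they are.

Things in the scene. Friction and masses are not known exactly. Their poses are not given: they have to be found in the camera images.
- heat_dial (a joint): angle (rad) of the large black heat dial: 0 = off, its anticlockwise stop (pointer on the thick tick, towards the box's -x side); grows clockwise as seen from above, to 4.2. Stiff: about 0.08 N m.
- heat_dial_grip (a point): point on the heat dial's upright axis at the height to grip, 82 mm above the bench. The dial is a 68 mm disc with an upright bar across it, 65 mm long, 14 mm thick, from 25 mm below to 7 mm above this point; the disc's top is 23 mm below it. x lies along the bar and turns with the dial (white pointer stripe on its -x half); z up.
- heat_dial_box: grey box 110 x 110 x 45 mm screwed to the bench, with the heat dial in the middle of its top. Origin: centre of its underside; -x is the side of the off tick.
- fan_dial (a joint): angle (rad) of the small black fan dial, which must keep its setting; 0 = off, grows clockwise, to 4.2.
- fan_dial_grip (a point): point on the upright axis of the fan dial, like heat_dial_grip: 44 mm disc, bar 42 mm long, 14 mm thick, on a box of the same size as the heat dial's, 82 mm above the bench.
- fan_dial_pointer (a point): outer end of the fan dial's white pointer stripe, on top of its bar, 19 mm from its axis.
- lock_barrel (a joint): angle (rad) of the key switch's barrel: 0 = unlocked (as it starts), grows clockwise as seen from above to its stop at 1.05 (locked). Stiff: about 0.1 N m.
- lock_slot (a point): centre of the slot's mouth on the top face of the key switch's steel barrel (48 mm across, 48 mm above the bench, flush in the middle of a grey box 110 x 110 x 45 mm screwed to the bench). The slot is 21 mm (along x) by 9 mm (along y) and 38 mm deep; x and y turn with the barrel; z up.
- lock_key: loose upright key, 72 mm tall, 90 g. Origin: middle of the blade's lower end; z up. Going up: steel blade 18 (x) by 6 mm (y), 28 mm long, its lowest 7 mm tapered to 12 x 2 mm; flange 32 mm across from 28 to 33 mm; 14 mm stem; black grip bar 64 (x) by 14 mm (y) from 44 to 72 mm. Fits either way round. Fully home, its flange lies on the barrel and its origin is 28 mm below lock_slot.
- key_stand: aluminium block 70 x 70 x 36 mm screwed to the bench, in which the key stands: blade in a 24 x 12 mm hole (long side along x), flange on top. Origin: centre of its underside.
- test_weight: loose steel weight, 1 kg, 68 mm across, 74 mm tall with a knob on top; bystander. Origin: centre of its underside.
- sample_tray: loose open blue tray 120 x 90 x 30 mm; bystander. Origin: centre of its underside.
- screwdriver: loose screwdriver 180 mm long, lying along its x; bystander.
Things that resemble listed ones, but are neither listed nor needed, are in the scene too. Leave any orange look-alike of the lock_key alone.

How it is judged:
By the outcome, as a careful person would: the job done as asked, in the order asked, and still so for the second after the job is handed in, with the robot touching nothing.
It also fails if it takes over 72 s, if anything falls off the work surface, if the arm or the gripper's body presses on something with over 40 N, if the wrist force passes 120 N, or if a joint passes its speed limit or range.

## Working session

There is one attempt and no reset: what is moved stays moved. The work goes in short steps, Python scripts to look and compute and a tool call to move; the robot and the scene stay as the last step left them, time stands still between calls to the robot, and variables do not carry over. Pictures are saved under pics/ and viewed, and the job is handed in when it is done.

Besides the shell and the picture viewer there is one more tool, called after ">>>" as a command line: name --argument value ..., lists and objects as JSON in quotes. servo_tool: Moves the arm, as the interface text tells. Its arguments: {"type":"object","properties":{"motion":{"type":"array","items":{"type":"array","items":{"type":"array","items":{"type":"number"}}}},"gripper":{"type":"number"},"newtons":{"type":"number"}},"required":["motion"]}

```bash
ls; mkdir -p pics
cat > h.py <<'E'
import numpy as np, cv2, pickle
from workcell import bot
def shot(n):
    p=bot.camera(n); return p
def save(p,name,box=None,s=1):
    im=cv2.cvtColor(p["color"],cv2.COLOR_RGB2BGR)
    if box: x,y,w,h=box; im=im[y:y+h,x:x+w]
    if s!=1: im=cv2.resize(im,None,fx=s,fy=s,interpolation=cv2.INTER_CUBIC)
    cv2.imwrite("pics/"+name+".png",im)
def proj(p,X):
    c=np.array(p["R"])@np.array(X)+np.array(p["t"]); return np.array([p["fx"]*c[0]/c[2]+p["cx"],p["fy"]*c[1]/c[2]+p["cy"]])
def atz(p,u,v,z):
    R=np.array(p["R"]);t=np.array(p["t"]); d=R.T@np.array([(u-p["cx"])/p["fx"],(v-p["cy"])/p["fy"],1]); o=-R.T@t
    return o+d*(z-o[2])/d[2]
E
python3 - <<'E'
from h import *
for n in ["top","side"]:
    p=shot(n); save(p,n+"0"); pickle.dump(p,open(n+"0.pkl","wb"))
    print(n,p["fx"],p["cx"],p["cy"],np.round(-np.array(p["R"]).T@np.array(p["t"]),3),np.round(p["R"],2).tolist())
    for l in ["heat_dial_grip","heat_dial_box","fan_dial_grip","lock_slot","lock_key","key_stand","test_weight","sample_tray","screwdriver"]:
        print(l,[(np.round(r["rect"]).astype(int).tolist(),round(r["confidence"],2)) for r in bot.look_for(p,l)][:4])
print(bot.get_obs())
E
```

```text
pics
top 508.1760939672069 319.7626854288829 195.0636730812625 [0.371 0.021 1.295] [[0.01, -1.0, 0.03], [-0.99, -0.01, -0.11], [0.11, -0.02, -0.99]]
heat_dial_grip [([423, 204, 27, 26], 0.97)]
heat_dial_box [([404, 193, 56, 50], 0.74)]
fan_dial_grip [([186, 178, 23, 16], 0.86), ([268, 197, 18, 16], 0.64)]
lock_slot [([266, 194, 25, 20], 0.63)]
lock_key [([345, 256, 23, 32], 0.9), ([351, 208, 11, 25], 0.51)]
key_stand [([342, 205, 29, 33], 0.59)]
test_weight [([384, 112, 28, 34], 0.91)]
sample_tray [([188, 83, 50, 52], 0.81), ([422, 204, 29, 28], 0.23)]
screwdriver [([319, 87, 17, 68], 0.75)]
side 504.27495060837316 312.9052415371528 207.24548002639102 [ 0.445 -0.835  0.722] [[0.99, -0.11, -0.02], [-0.08, -0.59, -0.8], [0.08, 0.8, -0.6]]
heat_dial_grip [([272, 312, 39, 43], 0.96), ([265, 257, 34, 33], 0.31)]
heat_dial_box [([251, 312, 87, 77], 0.79)]
fan_dial_grip [([295, 141, 14, 13], 0.45), ([279, 195, 22, 15], 0.41)]
lock_slot []
lock_key [([263, 246, 32, 24], 0.77), ([199, 268, 41, 28], 0.59)]
key_stand [([260, 258, 38, 33], 0.6)]
test_weight [([392, 275, 43, 45], 0.78)]
sample_tray [([291, 136, 18, 25], 0.38)]
screwdriver [([360, 229, 77, 13], 0.87)]
{'time': 1.0, 'q': array([-7.28236838e+01,  4.97929114e+00,  1.00766247e+01,  9.50980859e+01,
        1.71279872e-03,  8.99997279e+01]), 'qd': array([-0.04224485, -0.07466484, -0.04585522, -0.11532046, -0.01937329,
       -0.03843935]), 'joint_efforts': array([ 1.40089596e-03, -5.20103788e+01,  4.64868772e+01,  1.37178238e-03,
        9.96690210e-05, -2.89674674e-06]), 'ee_pos': array([ 0.16242933, -0.52546632,  0.25026614]), 'tcp_rot': array([-1.79999248e+02, -1.71280229e-03,  1.71765883e+01]), 'wrist_force': array([0.46197877, 0.64529046, 0.48792299]), 'torque': array([ 0.01291544,  0.02687464, -0.00895455]), 'opening': 0.08561590429578625}
```

Run:
```python
from h import *
t=pickle.load(open("top0.pkl","rb"));s=pickle.load(open("side0.pkl","rb"))
save(t,"top_z",(160,70,320,240),2.5);save(s,"side_z",(160,110,320,290),2)
```

```text
(no output)
```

View pics/top_z.png

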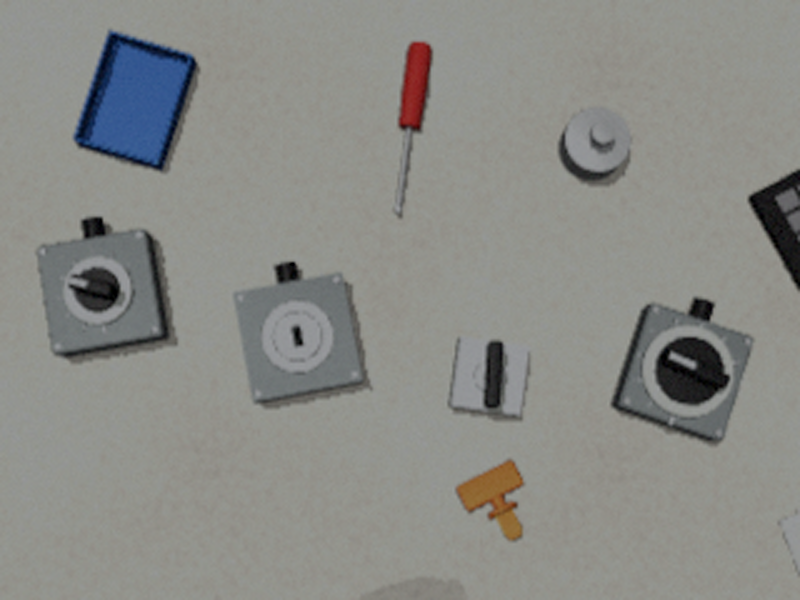

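View pics/side_z.png

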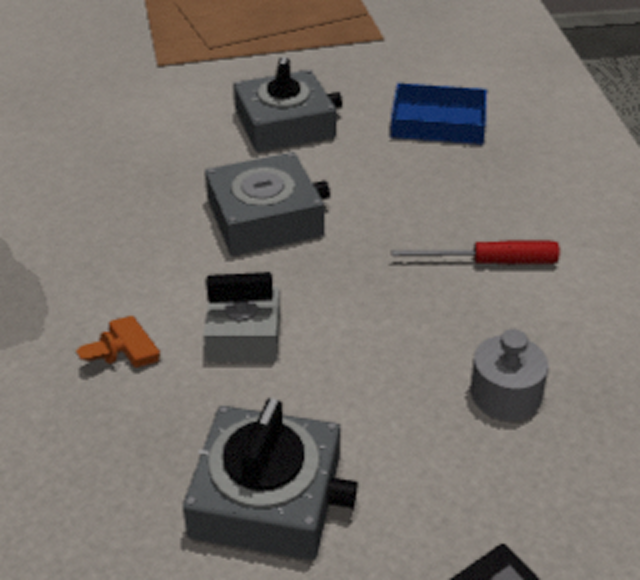

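Candidates for the key are the black upright bar on the aluminium stand, top (358,220), and the orange lying look-alike at (357,270). For the heat dial they are the large one at (437,217) and the small fan dial at (199,186). I choose the black key and the large dial, and will check both in close crops.

Run:
```python
from h import *
t=pickle.load(open("top0.pkl","rb"));s=pickle.load(open("side0.pkl","rb"))
def c(p,x,y,w,h,S):
    im=cv2.cvtColor(p["color"],cv2.COLOR_RGB2BGR)[y:y+h,x:x+w]; return cv2.resize(im,(S,S),interpolation=cv2.INTER_CUBIC)
a=np.vstack([np.hstack([c(t,402,186,64,64,390),c(t,325,188,64,64,390)]),np.hstack([c(t,246,172,64,64,390)*1,c(s,250,300,96,96,390)])])
a=cv2.resize(a,(600,600)) if False else a
cv2.imwrite("pics/crops.png",a[:, :])
a=cv2.imread("pics/crops.png"); cv2.imwrite("pics/crops.png",cv2.resize(a,(600,600),interpolation=cv2.INTER_AREA))
```

```text
(no output)
```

View pics/crops.png

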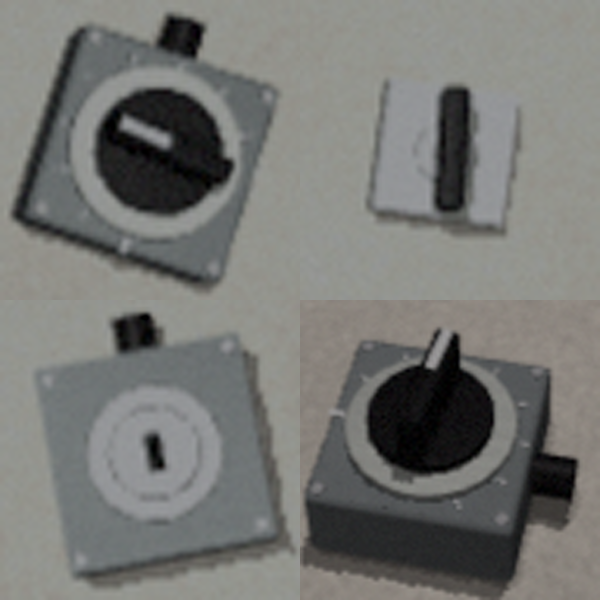

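```bash
cat > m.py <<'E'
from h import *
t=pickle.load(open("top0.pkl","rb"));s=pickle.load(open("side0.pkl","rb"))
k=64*2*780/600/780*1.0
def T(x0,y0,cx,cy): # crop px -> image px, 300px = 64
    return (x0+cx*64/300-.5+.1, y0+cy*64/300-.5+.1)
def A(x0,y0,c,z): return atz(t,*T(x0,y0,*c),z)
def yaw(v): return np.degrees(np.arctan2(v[1],v[0]))
H=lambda c,z:A(402,186,c,z)
scr=np.array([H(c,.045) for c in [(97,37),(268,95),(212,268),(42,207)]])
hc=scr.mean(0); print("heat ctr",hc, "ring",H((157,152),.047),"side",np.linalg.norm(scr-np.roll(scr,1,0),axis=1))
e=(scr[0]-scr[3])+(scr[1]-scr[2]); print("box x yaw",yaw(e),"tick",yaw(H((126,243),.046)-hc))
print("bar",H((118,120),.089),H((170,140),.089), yaw(H((118,120),.089)-H((170,140),.089)))
K=lambda c,z:A(325,188,(c[0]-300,c[1]),z)
print("key bar ends",K((455,86),.08),K((449,210),.08)); 
print("stand",[K(c,.036).round(4) for c in [(387,80),(521,100),(505,230),(368,212)]], np.mean([K(c,.036) for c in [(387,80),(521,100),(505,230),(368,212)]],0))
L=lambda c,z:A(246,172,(c[0],c[1]-300),z)
print("slot",L((150,433),.048),L((156,470),.048),"mid",L((153.5,452),.048),"ring",L((155,454),.048))
scr=np.array([L(c,.045) for c in [(47,380),(229,346),(262,524),(82,561)]]); print(scr.mean(0),yaw(scr[0]-scr[3]),yaw(scr[1]-scr[2]))
E
python3 m.py
```

```text
heat ctr [ 0.46108448 -0.29580933  0.045     ] ring [ 0.46061762 -0.29644944  0.047     ] side [0.09552283 0.095698   0.09712539 0.09484141]
box x yaw -18.641288989114535 tick 161.577924592838
bar [ 0.4737136  -0.26593584  0.089     ] [ 0.46384529 -0.29252818  0.089     ] 69.64030742315242
key bar ends [ 0.48479438 -0.10091788  0.08      ] [ 0.4212027  -0.09807378  0.08      ]
stand [array([ 0.4916, -0.0691,  0.036 ]), array([ 0.4819, -0.1406,  0.036 ]), array([ 0.4128, -0.1321,  0.036 ]), array([ 0.4214, -0.0595,  0.036 ])] [ 0.4519358  -0.10031481  0.036     ]
slot [0.49970412 0.09358022 0.048     ] [0.48024119 0.09002279 0.048     ] mid [0.48970461 0.09153241 0.048     ] ring [0.48866163 0.09072413 0.048     ]
[0.48981548 0.09085794 0.045     ] 12.305598919578022 11.400898150123878
```

Run:
```python
from h import *
t=pickle.load(open("top0.pkl","rb"));s=pickle.load(open("side0.pkl","rb"))
def c(p,x,y,w,h,S):
    im=cv2.cvtColor(p["color"],cv2.COLOR_RGB2BGR)[y:y+h,x:x+w]; return cv2.resize(im,(S*w//h,S),interpolation=cv2.INTER_CUBIC)
cv2.imwrite("pics/c2.png",np.hstack([c(t,335,196,44,48,550),c(t,264,188,28,48,550)*1]))
cv2.imwrite("pics/c3.png",np.vstack([c(s,250,180,90,34,300),c(s,250,240,90,34,300)]))
```

```text
(no output)
```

View pics/c2.png

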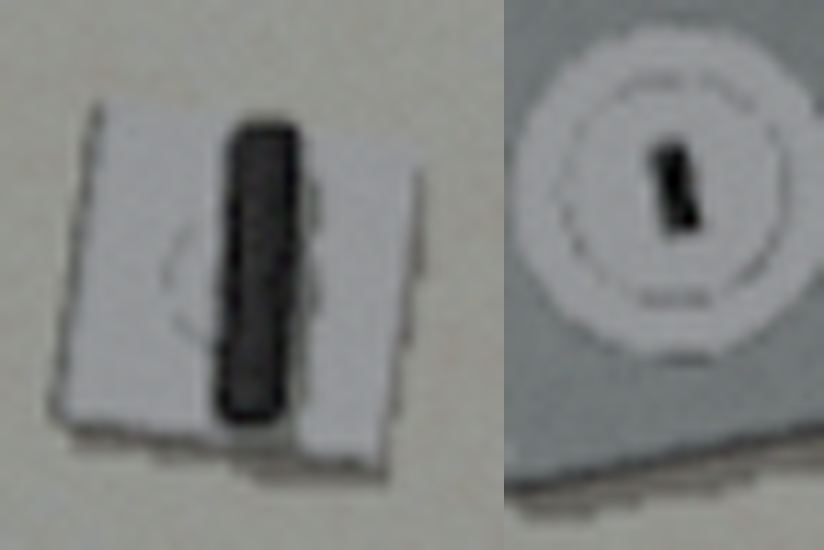

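View pics/c3.png

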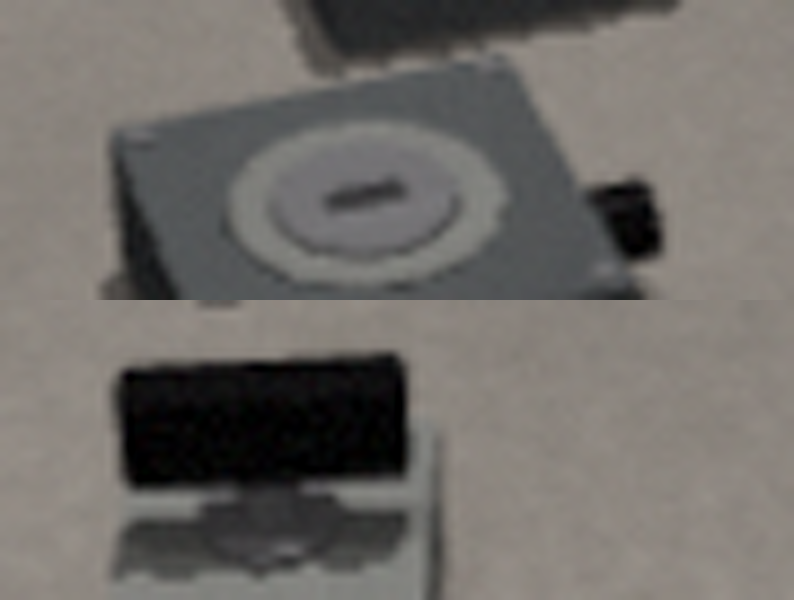

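Top crop: the heat dial's pointer is up-left and its thick off tick at the bottom, which gives about 92° (1.6 rad). The black key bar at (357,219) is upright on the stand, confirmed. Slot at (278,204). I move towards the heat dial now.

>>> servo_tool --motion '[[[44,-16.4,0,0,0,0],[44,-16.4,0,0,0,0],[44,-16.4,0,0,0,0],[44,-16.4,0,0,0,0],[44,-16.4,0,0,0,-0.1]]]' --gripper 85

```text
time: 1.5
ee_pos: [0.3496, -0.3808, 0.2505]
tcp_rot: [180.0, -0.0, 22.9]
wrist_force: [0.3, 0.1, 0.2]
opening: 0.0852
```

```bash
cat > d.py <<'E'
import sys
from h import *
from scipy.spatial.transform import Rotation as Ro
# d.py x y z yaw : remaining shift in tool axes (mm), turn about tool z (rad)
o=bot.get_obs(); P=np.array(o["ee_pos"]); R=Ro.from_euler("xyz",o["tcp_rot"],degrees=True)
if len(sys.argv)>4:
    x,y,z,w=map(float,sys.argv[1:5])
    G=Ro.from_euler("xyz",[180,0,w],degrees=True)
    print("shift mm",(R.inv().apply(np.array([x,y,z])-P)*1e3).round(1),"turn",(R.inv()*G).as_rotvec().round(3))
print("t",round(o["time"],2),"q",np.round(o["q"],1),"p",P.round(4),"rpy",np.round(o["tcp_rot"],2),"F",np.round(o["wrist_force"],1),"T",np.round(o["torque"],2),"open",round(o["opening"]*1e3,1))
E
python3 d.py 0.461 -0.296 0.15 69.6
```

```text
shift mm [135.6 -34.8 100.5] turn [ 0.001  0.    -0.815]
t 1.5 q [-47.4   0.4   5.3  94.9  -0.  109.6] p [ 0.3496 -0.3808  0.2505] rpy [ 1.7997e+02 -1.0000e-02  2.2930e+01] F [0.3 0.1 0.2] T [-0.05 -0.02  0.03] open 85.2
```

>>> servo_tool --motion '[[[45,-11.6,15,0,0,0],[45,-11.6,15,0,0,0],[45,-11.6,15,0,0,0],[0,0,30,0,0,-0.14],[0,0,20,0,0,-0.14]]]'

```text
time: 2.0
ee_pos: [0.46, -0.296, 0.1533]
tcp_rot: [-179.9, 0.0, 39.4]
wrist_force: [1.0, -0.4, 0.3]
opening: 0.0851
```

>>> servo_tool --motion '[[[0,0,0,0,0,-0.14],[0,0,0,0,0,-0.14],[0,0,0,0,0,-0.14],[0,0,0,0,0,-0.11]]]'

```text
time: 2.4
ee_pos: [0.4592, -0.2975, 0.1552]
tcp_rot: [-180.0, -0.0, 69.6]
wrist_force: [-0.8, 0.1, 1.2]
opening: 0.0852
```

```bash
python3 d.py 0.461 -0.296 0.082 69.6
python3 - <<'E'
from h import *
p=shot("side"); save(p,"side1",(200,230,200,150),4); print(p["shot"])
p=shot("top"); save(p,"top1",(380,150,120,110),5)
E
```

```text
shift mm [ 2.   1.2 73.2] turn [-0.    -0.     0.001]
t 2.4 q [-32.9   3.7  -1.8  84.5  -0.   77.4] p [ 0.4592 -0.2975  0.1552] rpy [-179.99   -0.     69.64] F [-0.8  0.1  1.2] T [0.04 0.   0.03] open 85.2
3
```

View pics/side1.png

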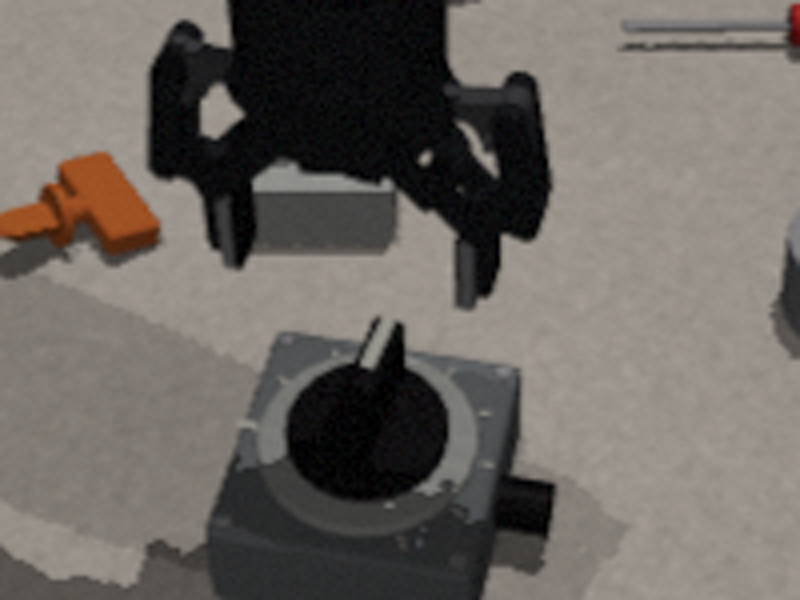

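View pics/top1.png

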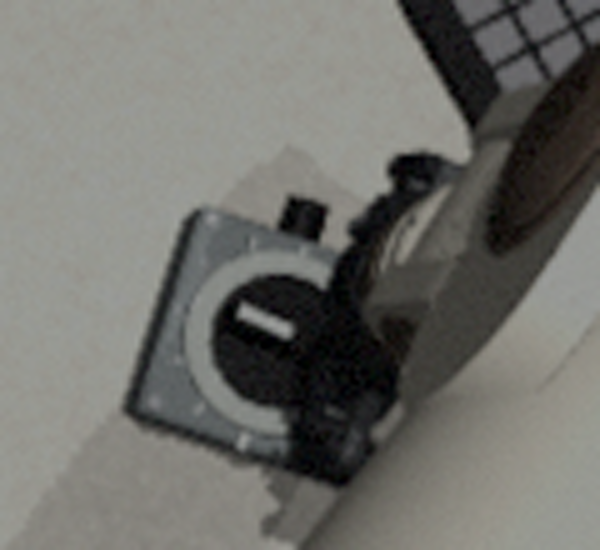

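Jaws straddle the dial bar (side view: bar at crop (385,345) between fingers (235,230) and (470,280)). Descending.

>>> servo_tool --motion '[[[1,0.6,25,0,0,0],[1,0.6,25,0,0,0],[0,0,15,0,0,0],[0,0,5,0,0,0],[0,0,0,0,0,0]]]'

```text
time: 3.0
ee_pos: [0.4608, -0.296, 0.0851]
tcp_rot: [-180.0, -0.0, 69.3]
wrist_force: [0.5, 0.1, 0.8]
opening: 0.0849
```

```bash
python3 d.py 0.461 -0.296 0.082 69.6
```

```text
shift mm [0.1 0.2 3.1] turn [-0.001 -0.    -0.006]
t 3.0 q [-32.7   4.7  -8.5  76.8  -0.   78. ] p [ 0.4608 -0.296   0.0851] rpy [-1.7996e+02 -1.0000e-02  6.9250e+01] F [0.5 0.1 0.8] T [ 0.01 -0.02 -0.01] open 84.9
```

>>> servo_tool --motion '[[[0,0,2.5,0,0,0],[0,0,0,0,0,0],[0,0,0,0,0,0],[0,0,0,0,0,0],[0,0,0,0,0,0]]]' --gripper 5 --newtons 60

```text
time: 3.5
ee_pos: [0.4605, -0.2961, 0.0832]
tcp_rot: [-180.0, 0.0, 69.3]
wrist_force: [-7.9, 3.7, 20.9]
opening: 0.0126
```

>>> servo_tool --motion '[[[0,0,0,0,0,0],[0,0,0,0,0,0],[0,0,0,0,0,0]]]'

```text
time: 3.8
ee_pos: [0.4605, -0.296, 0.0833]
tcp_rot: [-180.0, 0.0, 69.3]
wrist_force: [-5.3, 1.2, 5.6]
opening: 0.0131
```

```bash
python3 d.py 0.461 -0.296 0.082 69.6
```

```text
shift mm [0.2 0.4 1.3] turn [-0.001  0.    -0.005]
t 3.8 q [-32.7   4.7  -8.7  76.6  -0.   78. ] p [ 0.4605 -0.296   0.0833] rpy [-1.7996e+02  2.0000e-02  6.9310e+01] F [-5.3  1.2  5.6] T [0.3  0.96 0.06] open 13.1
```

Gripped (13 mm). Now turn anticlockwise.

>>> servo_tool --motion '[[[0,0,0,0,0,-0.12],[0,0,0,0,0,-0.12],[0,0,0,0,0,-0.12],[0,0,0,0,0,-0.12],[0,0,0,0,0,-0.12]]]'

```text
time: 4.3
ee_pos: [0.4605, -0.296, 0.0833]
tcp_rot: [-180.0, -0.0, 104.0]
wrist_force: [-4.3, 0.8, 5.6]
opening: 0.0127
```

```bash
python3 d.py 0.4605 -0.296 0.0833 161.6
```

```text
shift mm [ 0. -0.  0.] turn [-0.000e+00 -1.000e-03 -1.006e+00]
t 4.3 q [-32.7   4.7  -8.7  76.6  -0.   43.3] p [ 0.4605 -0.296   0.0833] rpy [-1.7996e+02 -1.0000e-02  1.0396e+02] F [-4.3  0.8  5.6] T [ 0.44  1.   -0.15] open 12.7
```

>>> servo_tool --motion '[[[0,0,0,0,0,-0.12],[0,0,0,0,0,-0.12],[0,0,0,0,0,-0.12],[0,0,0,0,0,-0.12],[0,0,0,0,0,-0.12]]]'

```text
time: 4.8
ee_pos: [0.4605, -0.296, 0.0833]
tcp_rot: [-180.0, -0.0, 138.3]
wrist_force: [-5.6, 2.5, 6.1]
opening: 0.0129
```

>>> servo_tool --motion '[[[0,0,0,0,0,-0.1],[0,0,0,0,0,-0.1],[0,0,0,0,0,-0.1],[0,0,0,0,0,0]]]'

```text
time: 5.2
ee_pos: [0.4605, -0.2959, 0.0833]
tcp_rot: [-180.0, -0.0, 155.4]
wrist_force: [-4.7, 1.9, 5.6]
opening: 0.0126
```

```bash
python3 d.py 0.4605 -0.296 0.0833 161.6
```

```text
shift mm [-0.  -0.1 -0. ] turn [-0.    -0.001 -0.107]
t 5.2 q [-32.7   4.7  -8.7  76.6  -0.   -8.2] p [ 0.4605 -0.2959  0.0833] rpy [-1.7999e+02 -5.0000e-02  1.5545e+02] F [-4.7  1.9  5.6] T [0.45 1.   0.02] open 12.6
```

>>> servo_tool --motion '[[[0,0,0,0,0,-0.04],[0,0,0,0,0,-0.04],[0,0,0,0,0,-0.04],[0,0,0,0,0,-0.03],[0,0,0,0,0,0]]]'

```text
time: 5.7
ee_pos: [0.4605, -0.296, 0.0833]
tcp_rot: [180.0, -0.0, 163.8]
wrist_force: [-5.0, 2.3, 4.7]
opening: 0.013
```

```bash
python3 d.py 0.4605 -0.296 0.0833 161.6
```

```text
shift mm [-0. -0. -0.] turn [ 0.    -0.001  0.039]
t 5.7 q [-32.7   4.7  -8.7  76.7  -0.  -16.5] p [ 0.4605 -0.296   0.0833] rpy [ 1.7999e+02 -5.0000e-02  1.6381e+02] F [-5.   2.3  4.7] T [ 0.63  0.95 -1.14] open 13.0
```

Torque jumped to -1.14 N m, so it is at the stop. One small extra push to confirm.

>>> servo_tool --motion '[[[0,0,0,0,0,-0.02],[0,0,0,0,0,0]]]'

```text
time: 5.9
ee_pos: [0.4605, -0.296, 0.0834]
tcp_rot: [180.0, -0.0, 164.9]
wrist_force: [-4.6, 2.2, 6.4]
opening: 0.013
```

```bash
python3 d.py
```

```text
t 5.9 q [-32.7   4.7  -8.7  76.7   0.  -17.6] p [ 0.4605 -0.296   0.0834] rpy [ 1.7998e+02 -4.0000e-02  1.6489e+02] F [-4.6  2.2  6.4] T [ 0.71  0.98 -1.59] open 13.0
```

>>> servo_tool --motion '[[[0,0,0,0,0,0.04],[0,0,0,0,0,0]]]'

```text
time: 6.1
ee_pos: [0.4605, -0.2959, 0.0833]
tcp_rot: [180.0, -0.0, 162.6]
wrist_force: [-5.5, 2.6, 6.0]
opening: 0.0128
```

>>> servo_tool --motion '[[[0,0,0,0,0,0],[0,0,0,0,0,0],[0,0,0,0,0,0],[0,0,-15,0,0,0],[0,0,-25,0,0,0]]]' --gripper 85

```text
time: 6.6
ee_pos: [0.4604, -0.2956, 0.1226]
tcp_rot: [180.0, -0.1, 162.7]
wrist_force: [0.3, 0.5, 0.0]
opening: 0.0836
```

```bash
python3 d.py 0.453 -0.1 0.16 177.4
```

```text
shift mm [ 65.3 184.6 -37.1] turn [ 0.001 -0.002 -0.256]
t 6.6 q [-32.7   4.1  -4.9  81.1   0.  -15.4] p [ 0.4604 -0.2956  0.1226] rpy [ 1.7996e+02 -1.5000e-01  1.6272e+02] F [0.3 0.5 0. ] T [-0.01 -0.01  0.04] open 83.6
```

>>> servo_tool --motion '[[[0,0,-40,0,0,0],[16,46,0,0,0,0],[16,46,0,0,0,0],[16,46,0,0,0,0],[16,46,0,0,0,-0.13]]]'

```text
time: 7.1
ee_pos: [0.4544, -0.0999, 0.1642]
tcp_rot: [180.0, 0.1, 170.2]
wrist_force: [0.9, 0.4, 0.6]
opening: 0.085
```

>>> servo_tool --motion '[[[0,0,0,0,0,-0.12],[0,0,0,0,0,0]]]'

```text
time: 7.3
ee_pos: [0.455, -0.1002, 0.1642]
tcp_rot: [-180.0, 0.1, 177.3]
wrist_force: [-0.0, 0.0, -0.1]
opening: 0.0852
```

```bash
python3 d.py 0.453 -0.1 0.068 177.4
python3 - <<'E'
from h import *
s=shot("side"); save(s,"side2",(200,200,200,200),3);t=shot("top");save(t,"top2",(310,150,160,120),5)
pickle.dump(s,open("s2.pkl","wb"));pickle.dump(t,open("t2.pkl","wb"))
E
```

```text
shift mm [ 2.1  0.1 96.2] turn [-0.     0.002 -0.002]
t 7.3 q [-12.4  -7.5 -11.7  85.7  -0.   -9.7] p [ 0.455  -0.1002  0.1642] rpy [-1.7998e+02  1.0000e-01  1.7730e+02] F [-0.   0.  -0.1] T [0.   0.04 0.02] open 85.2
```

View pics/side2.png

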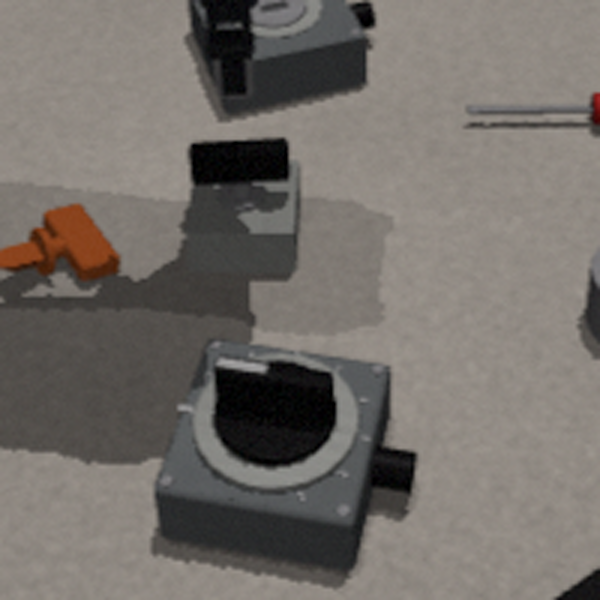

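View pics/top2.png

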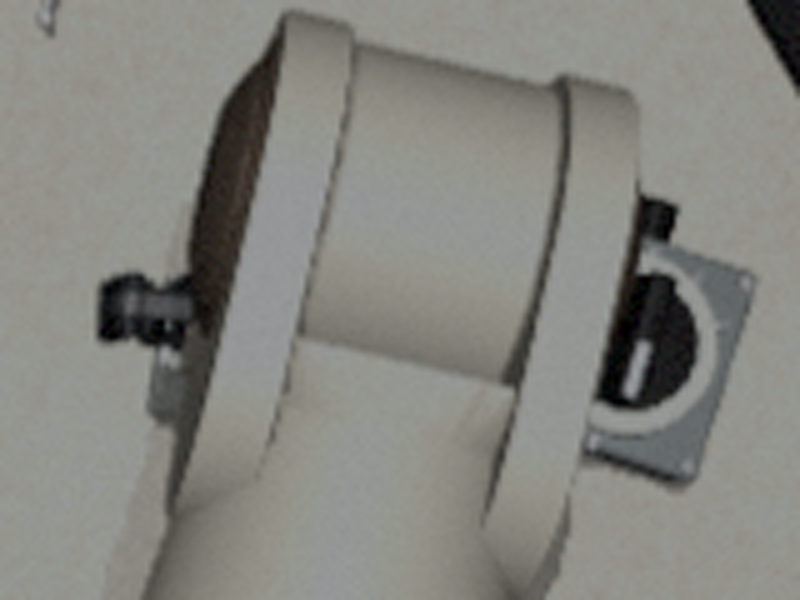

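Side view: the heat dial stripe (crop (240,367)) now points to the thick tick at (183,408), so it is off. The key still stands. I check the key's position against the side camera.

Run:
```python
from h import *
s=pickle.load(open("side0.pkl","rb"));t=pickle.load(open("top0.pkl","rb"))
def ov(p,k,lo,hi,hx,hy,im):
    x,y,w=k;w=np.radians(w);c,d=np.cos(w),np.sin(w)
    for z in(lo,hi):
        q=[proj(p,[x+c*a*hx-d*b*hy,y+d*a*hx+c*b*hy,z]) for a,b in[(1,1),(1,-1),(-1,-1),(-1,1)]]
        cv2.polylines(im,[np.round((np.array(q)+.5)*im_s*16).astype(int)],True,(0,255,0),1,cv2.LINE_AA,4)
im_s=7
outs=[]
for p,b in((s,[(245,235,65,45),(253,178,60,45)]),(t,[(325,195,60,50),(250,180,60,50)])):
    im=cv2.resize(cv2.cvtColor(p["color"],cv2.COLOR_RGB2BGR),None,fx=7,fy=7,interpolation=cv2.INTER_CUBIC)
    ov(p,(.453,-.1,-2.6),.052,.080,.032,.007,im); ov(p,(.4895,.0912,11),.048,.048,.0105,.0045,im)
    ov(p,(.452,-.1003,-7.7),.036,.036,.035,.035,im)
    for x,y,w,h in b: outs.append(cv2.resize(im[y*7:(y+h)*7,x*7:(x+w)*7],(400,300)))
cv2.imwrite("pics/ov.png",np.vstack([np.hstack(outs[:2]),np.hstack(outs[2:])]))
```

```text
(no output)
```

View pics/ov.png

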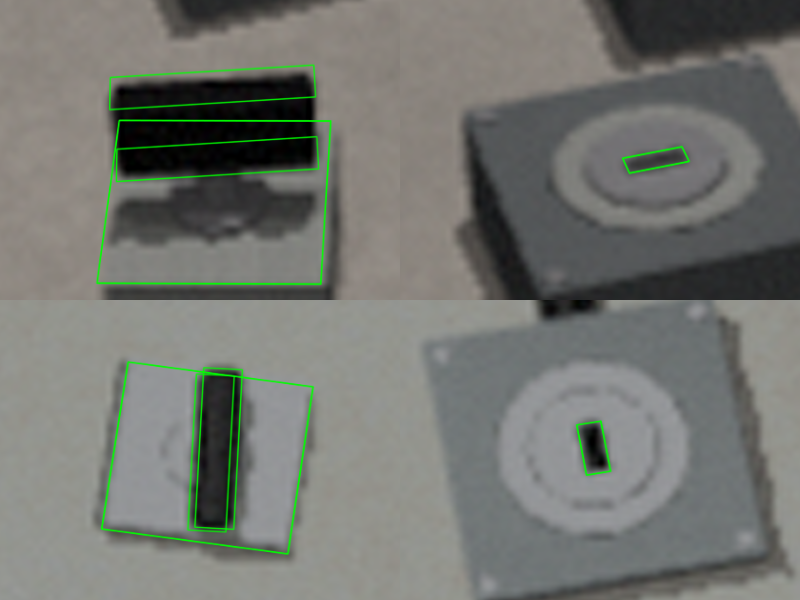

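>>> servo_tool --motion '[[[2,1,35,0,0,0],[0,0,35,0,0,0],[0,0,22,0,0,0],[0,0,4,0,0,0],[0,0,0,0,0,0]]]'

```text
time: 7.9
ee_pos: [0.4525, -0.1011, 0.0669]
tcp_rot: [180.0, -0.0, 176.8]
wrist_force: [-0.0, 0.5, 1.0]
opening: 0.0849
```

```bash
python3 d.py 0.453 -0.101 0.067 177.4
```

```text
shift mm [-0.5  0.1 -0.1] turn [ 0.    -0.001 -0.01 ]
t 7.9 q [-12.6  -6.3 -21.4  74.9  -0.   -9.4] p [ 0.4525 -0.1011  0.0669] rpy [ 1.8000e+02 -5.0000e-02  1.7685e+02] F [-0.   0.5  1. ] T [-0.03 -0.03 -0.03] open 84.9
```

>>> servo_tool --motion '[[[0,0,0,0,0,0],[0,0,0,0,0,0],[0,0,0,0,0,0],[0,0,0,0,0,0],[0,0,0,0,0,0]]]' --gripper 5 --newtons 60

```text
time: 8.4
ee_pos: [0.4529, -0.1003, 0.0673]
tcp_rot: [-180.0, 0.0, 177.0]
wrist_force: [-2.0, 0.8, 4.7]
opening: 0.0133
```

>>> servo_tool --motion '[[[0,0,0,0,0,0],[0,0,0,0,0,0],[0,0,0,0,0,0]]]'

```text
time: 8.7
ee_pos: [0.4529, -0.1003, 0.0673]
tcp_rot: [-180.0, 0.0, 177.0]
wrist_force: [0.1, 1.2, 6.7]
opening: 0.0131
```

```bash
python3 d.py 0.453 -0.101 0.067 177.4
```

```text
shift mm [-0.1 -0.7  0.3] turn [-0.     0.001 -0.006]
t 8.7 q [-12.5  -6.4 -21.5  74.9   0.   -9.5] p [ 0.4529 -0.1003  0.0673] rpy [-1.8000e+02  5.0000e-02  1.7703e+02] F [0.1 1.2 6.7] T [ 0.06  0.06 -0.03] open 13.1
```

>>> servo_tool --motion '[[[0,0,-10,0,0,0],[0,0,-20,0,0,0],[0,0,-25,0,0,0],[0,0,-25,0,0,0],[0,0,0,0,0,0]]]'

```text
time: 9.2
ee_pos: [0.4539, -0.1006, 0.1503]
tcp_rot: [-180.0, 0.3, 177.0]
wrist_force: [-0.7, -0.6, -1.1]
opening: 0.0132
```

```bash
python3 d.py 0.4895 0.0912 0.14 191
python3 - <<'E'
from h import *
s=shot("side"); save(s,"side3",(180,120,200,180),3)
E
```

```text
shift mm [-25.6 193.4  10.2] turn [-0.001  0.004 -0.244]
t 9.2 q [-12.5  -7.8 -13.5  84.   -0.   -9.5] p [ 0.4539 -0.1006  0.1503] rpy [-179.96    0.26  177.03] F [-0.7 -0.6 -1.1] T [-0.04 -0.02  0.  ] open 13.2
```

View pics/side3.png

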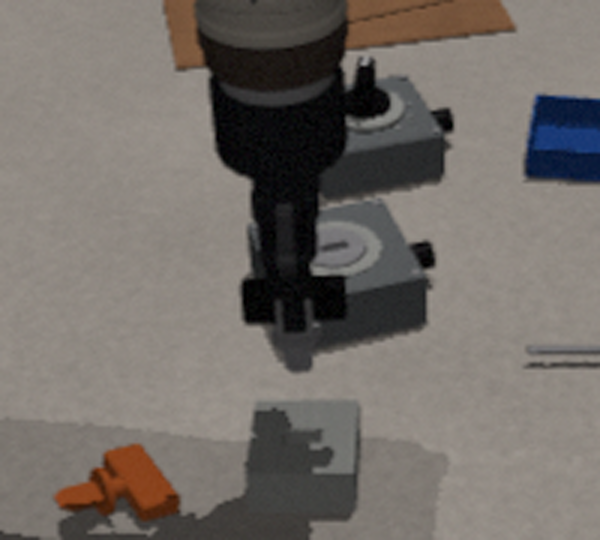

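The key is lifted, upright in the jaws. Moving to over the switch.

>>> servo_tool --motion '[[[-5.1,38.7,0,0,0,0],[-5.1,38.7,0,0,0,0],[-5.1,38.7,0,0,0,0],[-5.1,38.7,0,0,0,0],[-5.1,38.7,0,0,0,-0.12]]]'

```text
time: 9.75
ee_pos: [0.4876, 0.0931, 0.1455]
tcp_rot: [-180.0, -0.1, -176.1]
wrist_force: [0.7, -0.5, -1.9]
opening: 0.0136
```

>>> servo_tool --motion '[[[0,0,15,0,0,-0.12],[0,0,10,0,0,0],[0,0,0,0,0,0]]]'

```text
time: 10.05
ee_pos: [0.4868, 0.0912, 0.1193]
tcp_rot: [-180.0, -0.2, -169.4]
wrist_force: [0.3, 0.2, -1.1]
opening: 0.0133
```

```bash
python3 d.py 0.4895 0.0912 0.12 191
python3 - <<'E'
from h import *
s=shot("side"); save(s,"side4",(245,150,75,60),8); pickle.dump(s,open("s4.pkl","wb"))
t=shot("top"); save(t,"top4",(220,140,120,100),5); pickle.dump(t,open("t4.pkl","wb"))
E
```

```text
shift mm [-2.7 -0.5 -0.7] turn [-0.    -0.004 -0.007]
t 10.05 q [ 10.6  -2.8 -12.3  80.7  -0.    0. ] p [0.4868 0.0912 0.1193] rpy [-179.99   -0.24 -169.42] F [ 0.3  0.2 -1.1] T [-0.02 -0.02 -0.03] open 13.3
```

View pics/side4.png

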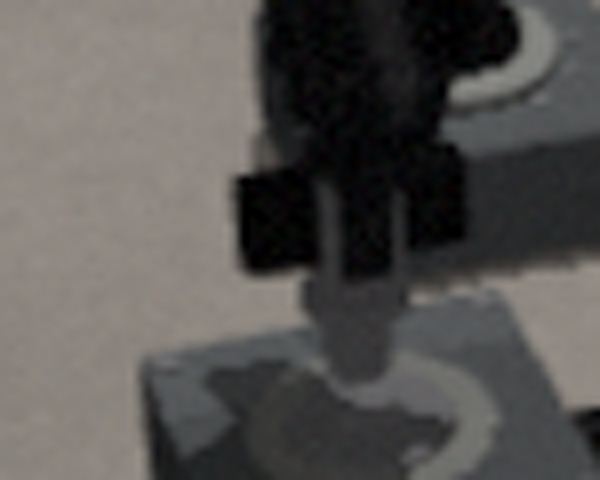

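View pics/top4.png

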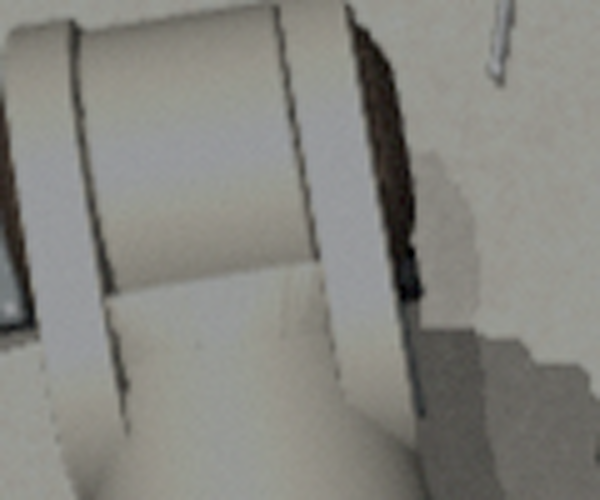

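Run:
```python
from h import *
s=pickle.load(open("s4.pkl","rb"))
S=8
im=cv2.resize(cv2.cvtColor(s["color"],cv2.COLOR_RGB2BGR),None,fx=S,fy=S,interpolation=cv2.INTER_CUBIC)
x0,y0,w=.4868,.0912,np.radians(10.6);c,d=np.cos(w),np.sin(w)
oz=.060
def rc(hx,hy,z,col=(0,255,0)):
    q=[proj(s,[x0+c*a*hx-d*b*hy,y0+d*a*hx+c*b*hy,oz+z]) for a,b in[(1,1),(1,-1),(-1,-1),(-1,1)]]
    cv2.polylines(im,[np.round((np.array(q)+.5)*S*16).astype(int)],True,col,1,cv2.LINE_AA,4)
rc(.006,.001,0);rc(.009,.003,.007);rc(.009,.003,.028);rc(.032,.007,.044,(0,0,255));rc(.032,.007,.072,(0,0,255))
q=[proj(s,[x0+.016*np.cos(a),y0+.016*np.sin(a),oz+.028]) for a in np.linspace(0,6.28,40)]
cv2.polylines(im,[np.round((np.array(q)+.5)*S*16).astype(int)],True,(255,255,0),1,cv2.LINE_AA,4)
im=cv2.convertScaleAbs(im,alpha=1.8)
cv2.imwrite("pics/ov4.png",im[150*S:210*S,245*S:320*S])
```

```text
(no output)
```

View pics/ov4.png

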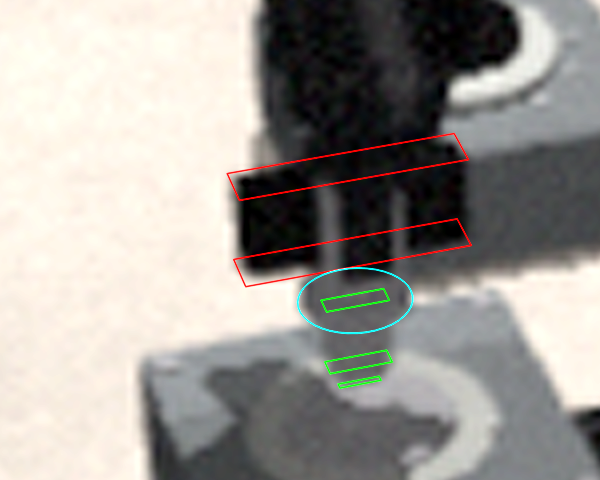

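The key model overlays the picture well (bottom at crop (360,383)), so it is centred in the jaws. Correcting x and descending in stages.

>>> servo_tool --motion '[[[-2.7,-0.3,4,0,0.003,-0.01],[0,0,8,0,0,0],[0,0,6,0,0,0],[0,0,0,0,0,0]]]'

```text
time: 10.55
ee_pos: [0.4903, 0.0915, 0.1026]
tcp_rot: [180.0, -0.3, -168.7]
wrist_force: [-0.1, -0.3, -0.9]
opening: 0.0134
```

```bash
python3 d.py 0.4895 0.0912 0.0793 191
```

```text
shift mm [ 0.7 -0.2 23.3] turn [ 0.    -0.005  0.006]
t 10.55 q [ 10.6  -2.1 -13.4  78.9  -0.   -0.7] p [0.4903 0.0915 0.1026] rpy [ 180.     -0.27 -168.68] F [-0.1 -0.3 -0.9] T [ 0.03 -0.05  0.  ] open 13.4
```

>>> servo_tool --motion '[[[0.5,-0.1,5,0,-0.005,0.004],[0,0,6,0,0,0],[0,0,5,0,0,0],[0,0,0,0,0,0]]]'

```text
time: 10.95
ee_pos: [0.4899, 0.0916, 0.0869]
tcp_rot: [-180.0, 0.0, -168.9]
wrist_force: [-0.2, 0.2, -1.4]
opening: 0.0134
```

```bash
python3 d.py 0.4895 0.0912 0.0793 191
```

```text
shift mm [ 0.5 -0.3  7.6] turn [-0.     0.001  0.002]
t 10.95 q [ 10.6  -2.1 -15.2  76.8  -0.   -0.5] p [0.4899 0.0916 0.0869] rpy [-1.8000e+02  5.0000e-02 -1.6887e+02] F [-0.2  0.2 -1.4] T [-0.01 -0.03  0.02] open 13.4
```

>>> servo_tool --motion '[[[0,0,4,0,0,0],[0,0,3,0,0,0],[0,0,1,0,0,0],[0,0,1,0,0,0],[0,0,0,0,0,0]]]'

```text
time: 11.45
ee_pos: [0.4904, 0.0917, 0.0793]
tcp_rot: [180.0, 0.1, -168.9]
wrist_force: [-1.8, -0.3, 3.9]
opening: 0.0132
```

```bash
python3 d.py 0.4895 0.0912 0.0793 191
```

```text
shift mm [ 1.  -0.3 -0. ] turn [0.    0.002 0.002]
t 11.45 q [ 10.6  -1.9 -15.9  75.9   0.   -0.5] p [0.4904 0.0917 0.0793] rpy [ 1.8000e+02  1.3000e-01 -1.6887e+02] F [-1.8 -0.3  3.9] T [-0.04  0.55 -0.  ] open 13.2
```

Contact at exactly the predicted height. A little more push to seat it.

>>> servo_tool --motion '[[[0.5,0,1,0,0,0],[0,0,1,0,0,0],[0,0,0,0,0,0]]]'

```text
time: 11.75
ee_pos: [0.4904, 0.0917, 0.0792]
tcp_rot: [180.0, 0.3, -168.9]
wrist_force: [-7.1, -2.1, 18.1]
opening: 0.0132
```

```bash
python3 d.py 0.4895 0.0912 0.0793 191
```

```text
shift mm [ 1.  -0.3 -0.1] turn [0.    0.005 0.002]
t 11.75 q [ 10.6  -2.1 -16.   75.8   0.   -0.5] p [0.4904 0.0917 0.0792] rpy [ 180.      0.26 -168.87] F [-7.1 -2.1 18.1] T [-0.27  1.59  0.03] open 13.2
```

Fully home (18 N, no further travel). Ease off and turn clockwise.

>>> servo_tool --motion '[[[0,0,-1.2,0,0,0.04],[0,0,0,0,0,0.1],[0,0,0,0,0,0.1],[0,0,0,0,0,0.1],[0,0,0,0,0,0.1]]]'

```text
time: 12.25
ee_pos: [0.4903, 0.0906, 0.0792]
tcp_rot: [-179.9, 0.2, 165.6]
wrist_force: [-3.2, -8.8, 9.6]
opening: 0.013
```

```bash
python3 d.py 0.4899 0.0915 0.0793 131
```

```text
shift mm [ 0.6  0.8 -0.1] turn [0.    0.004 0.605]
t 12.25 q [ 10.5  -2.  -16.   75.8  -0.1  24.9] p [0.4903 0.0906 0.0792] rpy [-179.95    0.22  165.65] F [-3.2 -8.8  9.6] T [-1.61  0.82  0.08] open 13.0
```

>>> servo_tool --motion '[[[0,0,0,0,0,0.1],[0,0,0,0,0,0.1],[0,0,0,0,0,0.1],[0,0,0,0,0,0.1],[0,0,0,0,0,0.1]]]'

```text
time: 12.75
ee_pos: [0.4902, 0.0902, 0.0792]
tcp_rot: [180.0, 0.2, 137.0]
wrist_force: [-2.8, -9.4, 10.2]
opening: 0.0132
```

>>> servo_tool --motion '[[[0,0,0,0,0,0.05],[0,0,0,0,0,0.05],[0,0,0,0,0,0]]]'

```text
time: 13.05
ee_pos: [0.4902, 0.0902, 0.0793]
tcp_rot: [180.0, 0.2, 131.4]
wrist_force: [-3.7, -10.3, 10.3]
opening: 0.0126
```

```bash
python3 d.py 0.4899 0.0915 0.0793 131
```

```text
shift mm [ 1.2  0.7 -0.1] turn [0.001 0.004 0.007]
t 13.05 q [ 10.5  -2.  -16.   75.9  -0.2  59.1] p [0.4902 0.0902 0.0793] rpy [179.95   0.24 131.38] F [ -3.7 -10.3  10.3] T [-2.    0.98 -0.  ] open 12.6
```

>>> servo_tool --motion '[[[0,0,0,0,0,0.04],[0,0,0,0,0,0.04],[0,0,0,0,0,0.04],[0,0,0,0,0,0]]]'

```text
time: 13.45
ee_pos: [0.4901, 0.0901, 0.0793]
tcp_rot: [179.9, 0.2, 124.5]
wrist_force: [-3.6, -10.4, 11.1]
opening: 0.0133
```

```bash
python3 d.py 0.4899 0.0915 0.0793 131
```

```text
shift mm [ 1.3  0.6 -0.1] turn [ 0.001  0.004 -0.113]
t 13.45 q [ 10.5  -2.  -16.   75.9  -0.2  66. ] p [0.4901 0.0901 0.0793] rpy [179.94   0.24 124.53] F [ -3.6 -10.4  11.1] T [-2.09  1.01  0.  ] open 13.3
```

>>> servo_tool --motion '[[[0,0,0,0,0,0.03],[0,0,0,0,0,0.03],[0,0,0,0,0,0.03],[0,0,0,0,0,0]]]'

```text
time: 13.85
ee_pos: [0.49, 0.0901, 0.0792]
tcp_rot: [179.9, 0.2, 119.4]
wrist_force: [-5.5, -9.9, 11.6]
opening: 0.013
```

```bash
python3 d.py 0.4899 0.0915 0.0793 131
```

```text
shift mm [ 1.3  0.6 -0.1] turn [ 0.001  0.004 -0.203]
t 13.85 q [ 10.5  -2.  -16.   75.9  -0.2  71.1] p [0.49   0.0901 0.0792] rpy [179.93   0.22 119.39] F [-5.5 -9.9 11.6] T [-2.11  1.17  0.04] open 13.0
```

>>> servo_tool --motion '[[[0,0,0,0,0,0.02],[0,0,0,0,0,0.02],[0,0,0,0,0,0]]]'

```text
time: 14.15
ee_pos: [0.49, 0.0901, 0.0792]
tcp_rot: [179.9, 0.2, 117.2]
wrist_force: [-5.0, -9.7, 11.8]
opening: 0.0127
```

```bash
python3 d.py 0.4899 0.0915 0.0793 131;  python3 - <<'E'
from h import *
s=shot("side"); save(s,"side5",(235,140,90,70),8)
E
```

```text
shift mm [ 1.2  0.6 -0.1] turn [ 0.001  0.004 -0.242]
t 14.15 q [ 10.5  -2.  -16.   75.9  -0.2  73.4] p [0.49   0.0901 0.0792] rpy [179.93   0.22 117.15] F [-5.  -9.7 11.8] T [-2.12  1.24  0.4 ] open 12.7
```

View pics/side5.png

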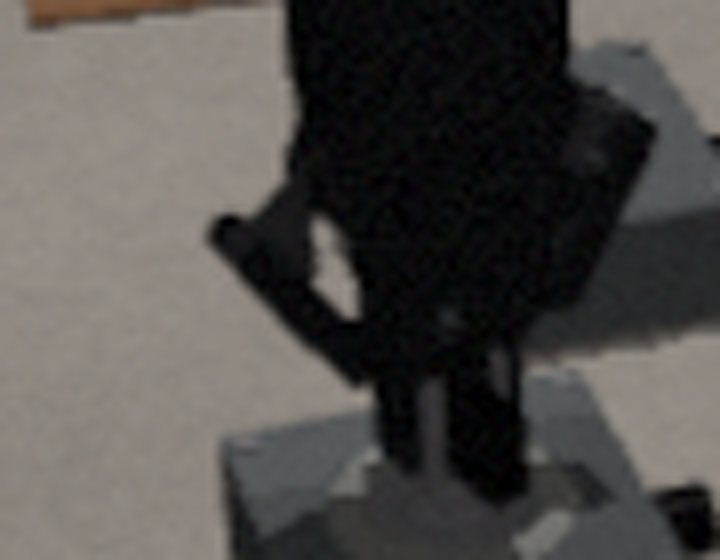

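Torque is rising (0.4 N m), so the stop has been reached. Pushing slightly further to confirm it.

>>> servo_tool --motion '[[[0,0,0,0,0,0.02],[0,0,0,0,0,0.02],[0,0,0,0,0,0]]]'

```text
time: 14.5
ee_pos: [0.4899, 0.0902, 0.0793]
tcp_rot: [179.9, 0.2, 114.9]
wrist_force: [-5.3, -9.1, 10.9]
opening: 0.0132
```

```bash
python3 d.py
```

```text
t 14.5 q [ 10.5  -2.  -16.   75.9  -0.2  75.6] p [0.4899 0.0902 0.0793] rpy [179.92   0.21 114.89] F [-5.3 -9.1 10.9] T [-2.1   1.2   0.77] open 13.2
```

>>> servo_tool --motion '[[[0,0,-0.4,0,0,-0.03],[0,0,-0.3,0,0,-0.02],[0,0,0,0,0,0]]]'

```text
time: 14.8
ee_pos: [0.4899, 0.0902, 0.0793]
tcp_rot: [179.9, 0.2, 117.8]
wrist_force: [-2.9, -8.4, 6.6]
opening: 0.0133
```

```bash
python3 d.py
```

```text
t 14.8 q [ 10.5  -2.  -16.   75.9  -0.2  72.7] p [0.4899 0.0902 0.0793] rpy [179.95   0.2  117.79] F [-2.9 -8.4  6.6] T [-1.85  0.72  0.25] open 13.3
```

>>> servo_tool --motion '[[[-0.7,-0.7,0,0,0,0],[0,0,0,0,0,0]]]'

```text
time: 15.0
ee_pos: [0.4898, 0.09, 0.0793]
tcp_rot: [179.9, 0.1, 117.8]
wrist_force: [-2.6, -5.5, 5.5]
opening: 0.0133
```

```bash
python3 d.py
```

```text
t 15.0 q [ 10.5  -2.1 -16.1  75.9  -0.1  72.7] p [0.4898 0.09   0.0793] rpy [1.7988e+02 1.2000e-01 1.1778e+02] F [-2.6 -5.5  5.5] T [-1.11  0.5   0.29] open 13.3
```

Good. Release.

>>> servo_tool --motion '[[[-0.7,-0.7,0,0,0,0],[0,0,0,0,0,0],[0,0,0,0,0,0],[0,0,0,0,0,0],[0,0,0,0,0,0]]]' --gripper 85

```text
time: 15.5
ee_pos: [0.4893, 0.0898, 0.0786]
tcp_rot: [179.9, 0.0, 117.8]
wrist_force: [0.0, -1.1, 0.4]
opening: 0.0839
```

```bash
python3 d.py 0.40 -0.05 0.25 117;  python3 - <<'E'
from h import *
s=shot("side"); save(s,"side6",(235,140,90,70),8)
E
```

```text
shift mm [ -82.1 -143.8 -171.6] turn [0.002 0.    0.014]
t 15.5 q [ 10.4  -2.1 -16.1  75.8   0.   72.6] p [0.4893 0.0898 0.0786] rpy [1.7989e+02 2.0000e-02 1.1779e+02] F [ 0.  -1.1  0.4] T [ 0.03 -0.01 -0.07] open 83.9
```

View pics/side6.png

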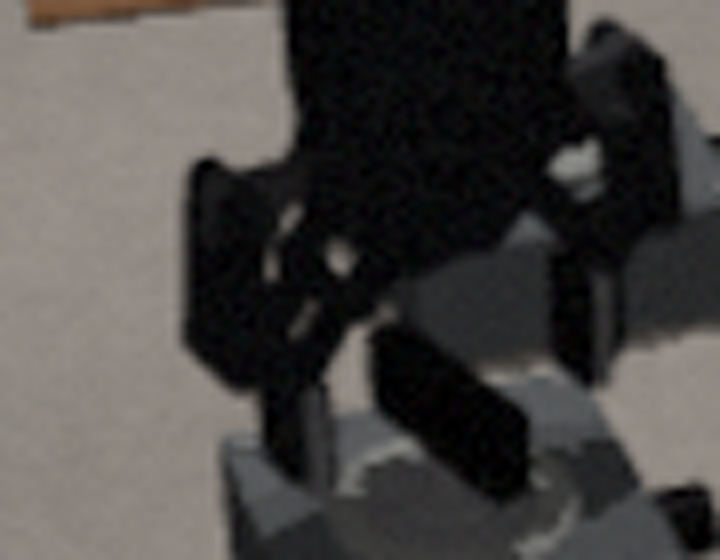

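The key stands in the switch, turned, with the jaws clear on both sides. I go straight up, then away to the back for a clear view.

>>> servo_tool --motion '[[[0,0,-20,0,0,0],[0,0,-40,0,0,0],[0,0,-45,0,0,0],[0,0,-45,0,0,0],[0,0,-20,0,0,0]]]'

```text
time: 16.05
ee_pos: [0.4897, 0.0898, 0.2531]
tcp_rot: [179.6, 0.1, 117.8]
wrist_force: [1.8, -0.2, -0.2]
opening: 0.0853
```

>>> servo_tool --motion '[[[-20,-40,0,0,0,0],[-20,-40,0,0,0,0],[-20,-40,0,0,0,0],[-20,-40,0,0,0,0],[-20,-40,0,0,0,0]]]'

```text
time: 16.55
ee_pos: [0.3575, -0.0931, 0.2484]
tcp_rot: [179.9, 0.1, 117.8]
wrist_force: [1.2, -1.0, 0.7]
opening: 0.0852
```

```bash
python3 d.py 0.30 -0.25 0.25 117;  python3 - <<'E'
from h import *
s=shot("side"); save(s,"side7",(160,110,320,290),2);pickle.dump(s,open("s7.pkl","wb"))
t=shot("top"); save(t,"top7",(160,70,320,240),2.5);pickle.dump(t,open("t7.pkl","wb"))
E
```

```text
shift mm [-112.  -124.1   -1.8] turn [0.002 0.001 0.015]
t 16.55 q [-14.6 -19.7 -12.2  97.3   0.   47.5] p [ 0.3575 -0.0931  0.2484] rpy [1.7986e+02 6.0000e-02 1.1784e+02] F [ 1.2 -1.   0.7] T [-0.02 -0.02  0.03] open 85.2
```

View pics/side7.png

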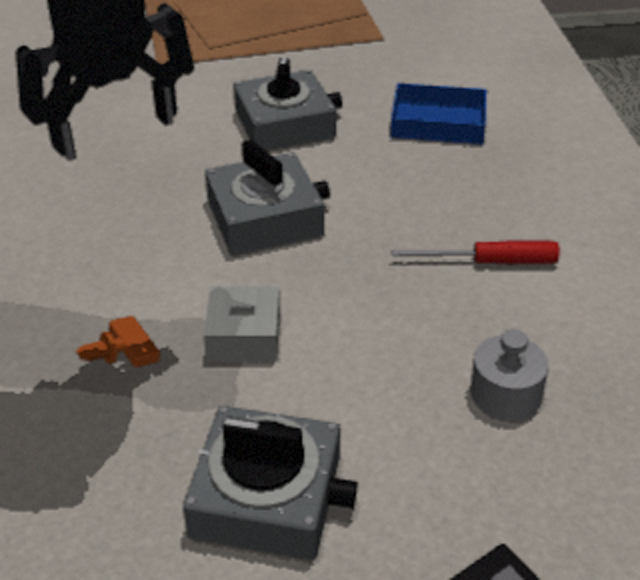

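View pics/top7.png

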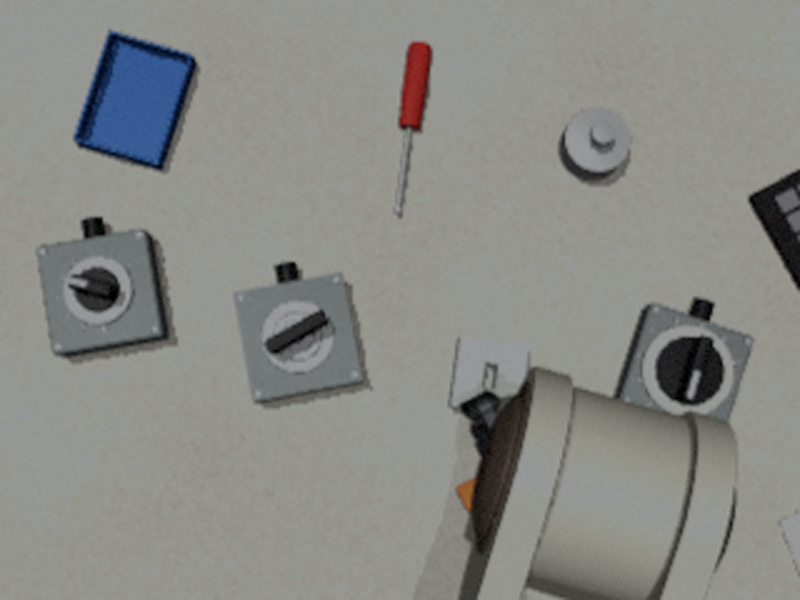

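Run:
```python
from h import *
s=pickle.load(open("s7.pkl","rb"));t=pickle.load(open("t7.pkl","rb"));t0=pickle.load(open("top0.pkl","rb"));s0=pickle.load(open("side0.pkl","rb"))
S=7;outs=[]
x0,y0,w=.4895,.0912,np.radians(-60)
c,d=np.cos(w),np.sin(w);oz=.020
for p,bx in((s,[(255,178,56,42),(250,305,80,60)]),(t,[(250,182,56,42),(405,184,64,48)])):
    im=cv2.resize(cv2.cvtColor(p["color"],cv2.COLOR_RGB2BGR),None,fx=S,fy=S,interpolation=cv2.INTER_CUBIC)
    for z in(.044,.072):
        q=[proj(p,[x0+c*a*.032-d*b*.007,y0+d*a*.032+c*b*.007,oz+z]) for a,b in[(1,1),(1,-1),(-1,-1),(-1,1)]]
        cv2.polylines(im,[np.round((np.array(q)+.5)*S*16).astype(int)],True,(0,255,0),1,cv2.LINE_AA,4)
    outs+=[cv2.resize(im[y*S:(y+h)*S,x*S:(x+w_)*S],(400,300)) for x,y,w_,h in bx]
cv2.imwrite("pics/fin.png",np.vstack([np.hstack(outs[:2]),np.hstack(outs[2:])]))
for n,a,b,bx in(("fan top",t0,t,(174,155,55,60)),("bystanders top",t0,t,(185,75,240,75)),("fan side",s0,s,(275,135,60,50)),("byst side",s0,s,(350,140,110,180))):
    x,y,w_,h=bx; D=np.abs(a["color"][y:y+h,x:x+w_].astype(int)-b["color"][y:y+h,x:x+w_]).max(2); print(n,(cv2.GaussianBlur(D.astype(np.float32),(0,0),1)>25).sum(),D.mean().round(1))
```

```text
fan top 0 3.4
bystanders top 0 3.2
fan side 35 7.4
byst side 0 8.3
```

View pics/fin.png

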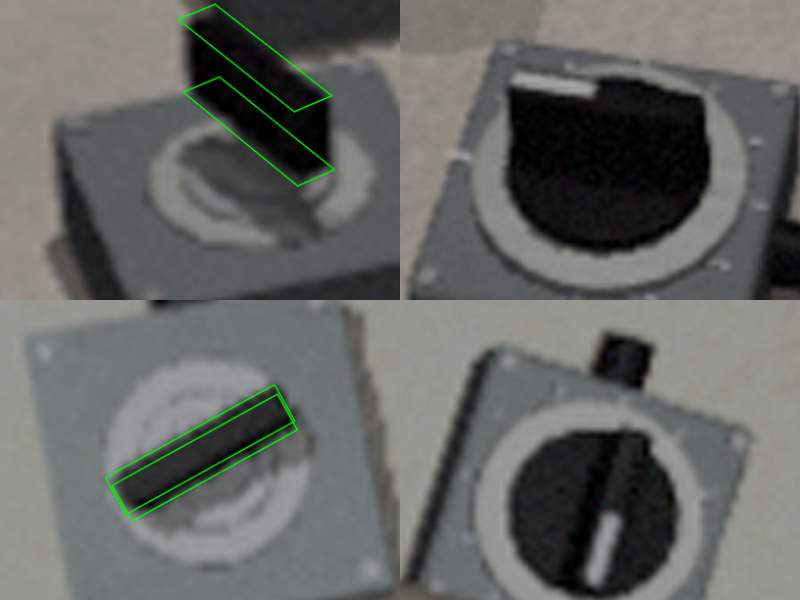

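Everything matches: the key overlay fits the fully home pose at about -60° yaw, the heat pointer is at the off tick, and the bystanders show no change. Handing in.

```bash
python3 -c "
from workcell import bot
print(bot.job_done())"
```

```text
the job is handed in; nothing more can be done
None
```

The extruder is shut down and locked off, and I handed the job in at about 16.7 s.

- **Heat dial:** I turned it anticlockwise about 92° to its off stop. The torque rose to about 1.6 N m at the stop, against about 0.08 N m needed to turn it, and the pointer is at the thick off tick.
- **Key:** I took it from its stand and pushed it home. The flange met the barrel at the predicted height and did not move further under 18 N. I then turned it clockwise until the torque reached about 0.8 N m. That is well above the barrel's 0.1 N m, so it is at its stop. I released it and it stands in the switch.
- **Final images:** The key's outline fits the fully home, turned pose in both cameras. The top view shows no change at the fan dial, weight, tray or screwdriver.

Two checks were less clean:
- **Barrel angle:** The key grip turned about 72°, while the barrel's range is 60°. I put the difference down to slot play of about 10° plus some give. The key hides the slot, so I could not see the barrel angle itself.
- **Fan dial from the side:** A before-and-after comparison showed a small difference near the fan dial, 35 pixels. I took this to be the key bar now showing in that part of the picture. I did not check that separately.

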